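Take apart a bailed tin stack for refilling

TASK

Take the steel tin stack apart so its tins can be refilled: fold the wire bail right back off the top, then lift the lid off and set it gently on the wooden tray, knob up, then lift the upper tin off by the strap inside it and set it gently upright on the tray beside the lid. Leave the lower tin seated in its stand and the bail folded back, and do not disturb the biscuits, the footed bowl or the spatula.

Things in the scene. Friction and masses are not known exactly. Their poses are not given: they have to be found in the camera images.
- carrier: Dark steel stand, fixed: disc 164 mm across, 10 mm thick, a lip (18 mm high) round the lower tin, hinge ears at local y +-71 mm. Origin: centre of underside, on the stack's axis; z up. Bail hinge line along local y, 38 mm up; bail folds to local +x (away from the robot). Assembled heights: lower tin 10-70 mm, upper rim 130, lid top 135, knob top 167, bail bar 178.
- bail (a joint): Hinge angle of the wire bail (rad): 0 upright over the lid, its stop folded back at 1.5. A stiff hinge (0.2 N m): it stays where it is left.
- bail_bar (a point): Middle of the bail's straight top bar: round steel wire 8 mm thick, the bar straight for 142 mm along the carrier's local y, 140 mm from the hinge line. With the bail upright the bar passes 7 mm over the lid's knob. Its side wires are 158 mm apart (centres).
- lid: Flat round steel lid, 120 mm across, 0.12-0.26 kg. Origin: centre of its underside, a plug 104 mm wide and 8 mm deep that sits in the upper tin (about 2.5 mm play all round); flange from 8 to 13 mm height. In its middle a dark upright cylindrical knob, 28 mm in diameter, 32 mm tall, its top 45 mm over the origin. z up.
- lid_knob (a point): On the knob's axis, 10 mm below its top (35 mm over the lid's underside).
- upper_tin: Open steel tin, empty, 116 mm across, 68 mm tall, wall 3 mm, 0.2-0.42 kg. Origin: centre of underside; z up. Its lowest 8 mm is a spigot 104 mm across nested in the lower tin's mouth (about 2.5 mm play all round). A fixed strap spans the inside along local y: 10 mm thick (local x), 16 mm tall, top 10 mm below the rim. Inside floor 11 mm up.
- strap (a point): Middle of the strap inside the upper tin, 50 mm over the tin's underside and 18 mm below its rim.
- lower_tin: Open round steel tin, 116 mm across, 60 mm tall, wall 3 mm, loose in the stand's lip. Origin: centre of its underside. It stays in the stand.
- tray: Wooden tray, fixed: 280 mm (local x) by 380 mm (local y), floor 6 mm thick, raised edge 8 mm wide and 21 mm high. Origin: centre of its underside, so things on it rest at height 6 mm. The biscuits stand on it near the middle of its local +x side (local x about 90 mm); the -x side is free.
- biscuits: Bystander: a stack of round biscuits, 68 mm across, 45 mm tall, standing on the tray. Origin: centre of its underside.
- footed_bowl: Bystander: a steel dessert bowl on a foot, 108 mm across, 72 mm tall, beyond the stack and tray. Origin: centre of its underside.
- spatula: Bystander: a spatula 260 mm long, lying on the table beyond the stack and tray. Origin: on its underside, on its long axis.
Things that resemble listed ones, but are neither listed nor needed, are in the scene too. Several things have the shape of the carrier; the one meant has the colours described above. What is shaped like the lid but pink is not meant.

How it is judged:
By the outcome, as a careful person would: the job done as asked, in the order asked, and still so for the second after the job is handed in, with the robot touching nothing.
It also fails if it takes over 70 s, if anything falls off the work surface, if the arm or the gripper's body presses on something with over 40 N, if the wrist force passes 120 N, or if a joint passes its speed limit or range.

ROBOT

A 6-joint arm with a two-finger parallel gripper is mounted at the origin on the work surface. World frame = base frame: x ahead of the robot, y to its left, z up, the work surface at z = 0. Lengths are in m, angles in rad, forces in N, time in s.
With the tool pointing down it reaches from about 0.35 to 0.85 m from the base axis. Payload 8.1 kg.
Tool frame: the origin (TCP) lies midway between the tips of the shut fingers; the grasp point (between the pads) lies 19 mm behind it (robot.grip_point_offset is the distance from the TCP to the grasp point, in m); z points along the fingers, y is the line along which they close (so a half turn about z gives the same grasp; the last joint's range is limited). The gripper opens to 93 mm and grips with 3 to 60 N. Pads are 15 mm wide; open, the fingers measure 128 mm over their backs; the gripper's body (75 mm by 188 mm) begins 65 mm behind the grasp point.
Start: joints at [1.086, 0.13, 1.488, -0, 1.523, -0.085], TCP at [0.234, 0.553, 0.219] pointing down, gripper open.
Joint ranges: [-2.96, 2.96], [-0.89, 2.26], [0.02, 2.5], [-1.34, 4.48], [0, 2.73], [-2.66, 2.66]. Speed limits (rad/s): [2.39, 2.39, 2.79, 3.14, 3.14, 3.14].

INTERFACE

Orientations are given as a rotation vector (axis times angle).
In Python, from plant import robot, read_camera, job gives the robot as it stands.
- The arm moves only by the shell command python3 -m inch 'ROWS' [FORCE]. ROWS is JSON, one flat list of numbers, 5 for each row, row after row: the shift along the world's x, y, z in mm, then the turn about the world's z in degrees, then the opening in per cent of the stroke, from 0 (shut) to 100 (fully open). In form: [dx, dy, dz, yaw, hand, dx, dy, dz, yaw, hand, ...]. A call has 1 to 10 rows; each row is the pose to reach, as a shift and turn from the pose commanded when the call began; what a row does not reach only later rows make up. A row lasts 1/12 s, in which the tool goes at most 41.7 mm and 7.16 degrees, less where a joint would pass 70% of its speed; a pose out of reach is approached as far as the arm can. A call with a gripper value outside its range is refused whole. The fingers move at their own pace and stop on an object; FORCE is the grip in N (left out, the last holds). Time passes only in rows, so rows that repeat a pose let the fingers close. It gives the time, the measured TCP pose, the force, the opening and the grip force at its end, in the units of the state.
- robot.read_state(): the state, without advancing time (a new reading comes with each control period).
- read_camera(name): name is "scene" or "top"; returns a dict with "image" (400x640x3 uint8, blue, green, red), "K" (3x3 intrinsics, pixels), "extrinsics" (4x4, takes a point from world to camera coordinates). Camera axes: x right, y down, z forward; pixel columns grow to the right and rows downward; lengths in m; the calibration is good to about 2 mm. A picture is of the moment at which its call begins. There is no depth.
- job.close_job(): hands the job in; it is judged then, once.
The state is a dict: "t": time; "q": joint angles; "dq": joint speeds; "joint_torque": joint torques, N m; "tool_pos": TCP position; "orientation": TCP orientation; "force": force on the tool from outside, world axes, zero at the start; "wrist_torque": the same for the moment, N m; "opening": finger opening in m; "gripper_force": force on a finger pad.
Only numpy, scipy, OpenCV 4.12 (cv2) and the standard library are available. Lean on these libraries where they do the work, as an engineer would, in place of code of your own. Each camera call takes 0.05 s, during which the arm holds its last target. There are 200 camera calls.

## Working session

There is one attempt and no reset: what is moved stays moved. The work goes in short steps, Python scripts to look and compute and a shell command to move; the robot and the scene stay as the last step left them, time stands still between calls to the robot, and variables do not carry over. Pictures are saved under pics/ and viewed, at most 10 in all, crops included, and the job is handed in when it is done.

```bash
mkdir -p pics; ls
python3 - <<'E'
from plant import robot, read_camera
import cv2,numpy as np
for n in("scene","top"):
    c=read_camera(n); cv2.imwrite(f"pics/{n}0.png",c["image"]); print(n,np.round(c["K"],1).tolist(),np.round(c["extrinsics"],3).tolist())
s=robot.read_state();print(s["t"],s["tool_pos"],s["orientation"],s["opening"],robot.grip_point_offset)
E
```

```text
pics
scene [[485.3, 0.0, 313.9], [0.0, 485.3, 191.7], [0.0, 0.0, 1.0]] [[0.556, 0.831, -0.0, -0.205], [0.502, -0.336, -0.797, -0.171], [-0.662, 0.443, -0.604, 1.667], [0.0, 0.0, 0.0, 1.0]]
top [[441.9, 0.0, 319.5], [0.0, 441.9, 198.0], [0.0, 0.0, 1.0]] [[-0.0, -1.0, -0.009, -0.088], [-0.988, 0.002, -0.154, 0.503], [0.154, 0.009, -0.988, 1.021], [0.0, 0.0, 0.0, 1.0]]
0.1 [0.23327169 0.55222725 0.21769536] [-6.23687034e-01 -3.07857890e+00  2.55984589e-03] 0.09307227512467617 0.0188
```

View pics/scene0.png

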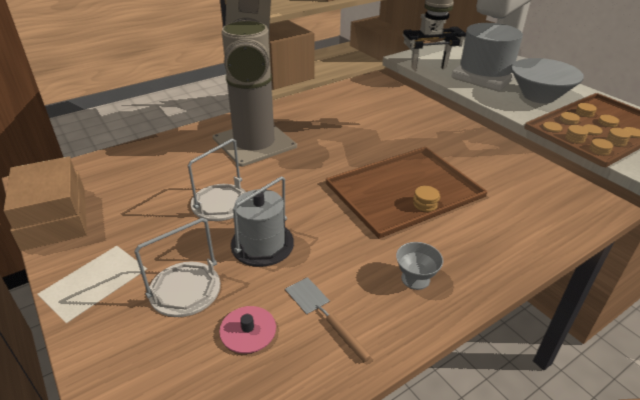

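View pics/top0.png

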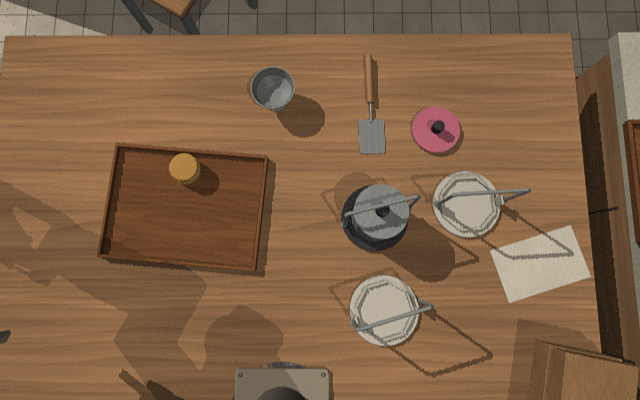

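Three carrier shapes: white-based at top (467,204) and (385,310), and a dark one holding the steel stack at (376,218). The dark one fits the description. The pink lid at (437,130) is a decoy. The tray is at (185,208) and the biscuits at (184,168). Next, an enlarged crop to confirm.

Run:
```python
import cv2,numpy as np
a=cv2.imread("pics/scene0.png")[165:265,220:300];b=cv2.imread("pics/top0.png")[165:265,330:430]
f=lambda i,:cv2.resize(i,None,fx=4,fy=4,interpolation=cv2.INTER_CUBIC)
cv2.imwrite("pics/crop1.png",np.hstack([f(a),f(b)]))
```

```text
(no output)
```

View pics/crop1.png

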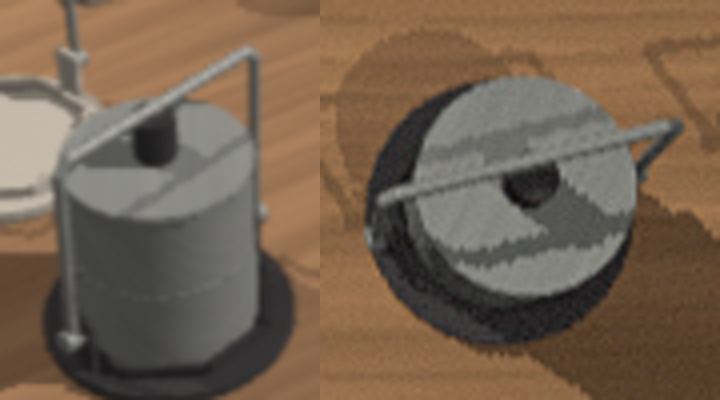

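The dark-based carrier with its steel lid and dark knob is the one meant. Bar ends are at scene (237,206) and (282.5,178), top (419.5,196.5) and (345.5,215). The lid centre is at scene (260,205), top (381.5,211.5).

```bash
cat > h.py <<'E'
import cv2,numpy as np
from plant import robot, read_camera
C={n:read_camera(n) for n in("scene","top")}
def P(n): return C[n]["K"]@C[n]["extrinsics"][:3]
def tri(s,t):
    X=cv2.triangulatePoints(P("scene"),P("top"),np.array(s,float).reshape(2,1),np.array(t,float).reshape(2,1)).ravel();return X[:3]/X[3]
def atz(n,p,z):
    M=P(n);H=M[:,[0,1,3]].copy();H[:,2]+=M[:,2]*z
    v=np.linalg.solve(H,[p[0],p[1],1]);return v[:2]/v[2]
def proj(n,X):
    v=P(n)@np.append(X,1);return v[:2]/v[2]
E
python3 - <<'E'
from h import *
np.set_printoptions(precision=4,suppress=True)
A=tri((237,206.2),(419.5,196.5));B=tri((282.5,178),(345.5,215));print("bar",A,B,(A+B)/2,np.degrees(np.arctan2(*(B-A)[1::-1])),np.linalg.norm(A-B))
print("lid",tri((260,204.75),(381.5,211.5)),atz("top",(381.5,211.5),.135),atz("scene",(260,204.75),.135))
print("bar top z.178",atz("top",(419.5,196.5),.178),atz("top",(345.5,215),.178))
for s,t in [((327,186),(259,271)),((427,151),(100,258)),((485,190),(117,145)),((379,229),(268,157))]: print("tray",tri(s,t),atz("top",t,.021),atz("scene",s,.021))
print("bisc",atz("top",(184,165),.045))
print("bowl",atz("top",(273,88),.072), "spat",atz("top",(372,154),.0))
E
```

```text
bar [ 0.4867 -0.2941  0.1745] [ 0.4464 -0.1444  0.1701] [ 0.4666 -0.2193  0.1723] 105.08562711497147 0.15516361906199977
lid [ 0.4604 -0.2219  0.1288] [ 0.4583 -0.2235] [ 0.4687 -0.2234]
bar top z.178 [ 0.4842 -0.2972] [ 0.4458 -0.1434]
tray [ 0.3334  0.066  -0.0116] [0.3304 0.0557] [0.3712 0.0454]
tray [ 0.3647  0.4564 -0.0074] [0.3612 0.4379] [0.3954 0.4263]
tray [0.6415 0.4183 0.019 ] [0.6406 0.4168] [0.6431 0.4166]
tray [0.6088 0.041  0.0288] [0.6089 0.0392] [0.6032 0.05  ]
bisc [0.5834 0.239 ]
bowl [0.7672 0.0235] spat [ 0.6213 -0.2206]
```

```bash
python3 -m inch '[20,-37,20,-7,0,40,-75,40,-14,0,60,-112,60,-21,0,80,-149,60,-28,0,100,-186,60,-35,0,120,-223,60,-42,0,140,-260,60,-49,0,150,-298,60,-56,0,160,-335,60,-63,0,160,-372,60,-70,0]' 20; python3 -m inch '[2,-37,0,-7,0,4,-75,0,-14,0,6,-112,0,-21,0,8,-149,0,-28,0,10,-186,0,-35,0,12,-223,0,-42,0,14,-260,0,-49,0,15,-298,0,-56,0,16,-335,0,-63,0,16,-373,-20,-72,0]'; python3 -m inch '[0,0,0,0,0,0,0,0,0,0,0,0,0,0,0]'; python3 -c "
from h import *
from scipy.spatial.transform import Rotation as R
s=robot.read_state();print(s['q'],s['tool_pos'],R.from_rotvec(s['orientation']).as_matrix())
cv2.imwrite('pics/s1.png',np.hstack([C['scene']['image'][110:310,170:370],C['top']['image'][110:310,280:480]]).repeat(2,0).repeat(2,1))"
```

```text
t: 1.03
tool_pos: [0.3939, 0.1836, 0.2784]
orientation: [2.284, 2.157, 0.0]
force: [1.1, -0.0, -0.1]
opening: 0.0309
gripper_force: 0.0
t: 1.87
tool_pos: [0.4105, -0.1892, 0.2628]
orientation: [3.105, 0.452, 0.008]
force: [1.7, 0.3, 0.9]
opening: 0.0005
gripper_force: 0.0
t: 2.12
tool_pos: [0.409, -0.1861, 0.2591]
orientation: [-3.106, -0.463, 0.001]
force: [0.5, -0.0, -0.3]
opening: 0.0004
gripper_force: 0.0
[-5.39495026e-01 -3.01002708e-01  1.82079536e+00  3.30289475e-04
  1.62098816e+00  7.33566978e-01] [ 0.40961757 -0.18543482  0.2598416 ] [[ 9.55998348e-01  2.93370770e-01  8.65993371e-04]
 [ 2.93370988e-01 -9.55998664e-01 -1.34025602e-04]
 [ 7.88569312e-04  3.82185585e-04 -9.99999616e-01]]
```

```bash
python3 -m inch '[2,-6,-30,0,0,2,-6,-60,0,0,2,-6,-85,0,0,2,-6,-97,0,0,2,-6,-97,0,0,2,-6,-97,0,0]'; python3 -c "
from h import *
cv2.imwrite('pics/s1.png',np.hstack([C['scene']['image'][130:280,200:300].repeat(4,0).repeat(4,1),C['top']['image'][130:280,320:420].repeat(4,0).repeat(4,1)]))"
```

```text
t: 2.72
tool_pos: [0.4115, -0.1916, 0.163]
orientation: [3.107, 0.465, 0.0]
force: [0.2, 0.1, 0.4]
opening: 0.0006
gripper_force: 0.0
```

View pics/s1.png

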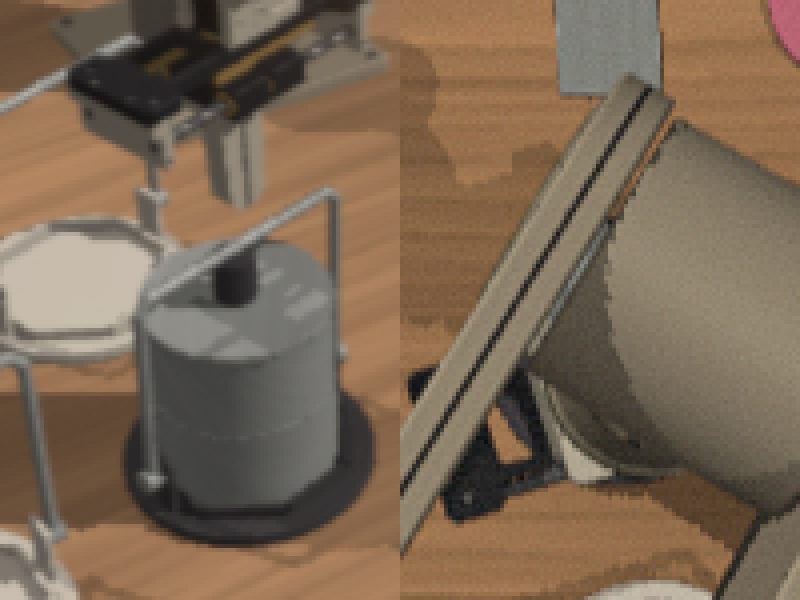

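The shut fingers stand behind the bar on the +y side of the knob. Next they push the bail along its arc.

```bash
python3 -m inch '[15,4,0,0,0,29,8,0,0,0,44,11,0,0,0,58,15,-1,0,0,70,18,-4,0,0,82,21,-10,0,0,93,24,-15,0,0,102,26,-20,0,0,111,29,-27,0,0,117,30,-32,0,0]'; python3 -m inch '[8,2,-8,0,0,17,4,-17,0,0,24,6,-27,0,0,30,8,-37,0,0,34,9,-46,0,0,39,10,-55,0,0,39,10,-55,0,0]'
```

```text
t: 3.65
tool_pos: [0.5299, -0.1624, 0.1317]
orientation: [3.106, 0.463, 0.003]
force: [-1.1, -0.0, 0.8]
opening: 0.0007
gripper_force: 0.5
t: 4.23
tool_pos: [0.5666, -0.1517, 0.0731]
orientation: [-3.106, -0.462, 0.004]
force: [0.1, -0.2, 0.7]
opening: 0.0006
gripper_force: 0.0
```

```bash
python3 -m inch '[-10,-2,0,0,0,-10,-2,25,0,0,-10,-2,50,0,0,8,2,50,0,0,19,5,50,0,0,19,5,50,0,0,19,5,35,0,0,19,5,20,0,0,19,5,8,0,0,19,5,-3,0,0]'; python3 -m inch '[0,0,-8,0,0,0,0,-14,0,0,0,0,-17,0,0,0,0,-17,0,0]'
```

```text
t: 5.07
tool_pos: [0.586, -0.1472, 0.0715]
orientation: [-3.107, -0.463, -0.0]
force: [0.3, 0.2, 1.0]
opening: 0.0006
gripper_force: 0.5
t: 5.4
tool_pos: [0.5857, -0.1472, 0.0545]
orientation: [-3.107, -0.462, 0.002]
force: [-0.4, -0.8, 0.3]
opening: 0.0003
gripper_force: 0.0
```

```bash
python3 -m inch '[0,0,-2,0,0,0,0,-4,0,0,0,0,-4,0,0]'; python3 -m inch '[0,0,-3,0,0,0,0,-3,0,0]'
```

```text
t: 5.65
tool_pos: [0.5868, -0.1475, 0.0521]
orientation: [3.107, 0.462, 0.002]
force: [-1.2, 0.2, 2.5]
opening: 0.0005
gripper_force: 1.2
t: 5.82
tool_pos: [0.5871, -0.1476, 0.0514]
orientation: [3.107, 0.463, 0.002]
force: [-9.6, 2.8, 20.6]
opening: 0.0005
gripper_force: 10.3
```

```bash
python3 -m inch '[0,0,30,0,0,0,0,70,0,0,0,0,110,0,0,-20,30,150,0,50,-50,60,200,0,50,-80,100,220,0,60,-100,140,220,0,70,-120,180,220,0,70,-120,190,220,0,70]'; python3 -c "
from h import *
a=C['scene']['image'][150:300,210:350];b=C['top']['image'][130:280,330:430]
f=lambda i:cv2.resize(i,None,fx=3.3,fy=3.3,interpolation=cv2.INTER_CUBIC)
cv2.imwrite('pics/s2.png',np.hstack([f(a),f(b)]))"
```

```text
t: 6.57
tool_pos: [0.4711, 0.0311, 0.2683]
orientation: [3.107, 0.46, 0.005]
force: [0.6, 0.1, 0.1]
opening: 0.0361
gripper_force: 0.0
```

View pics/s2.png

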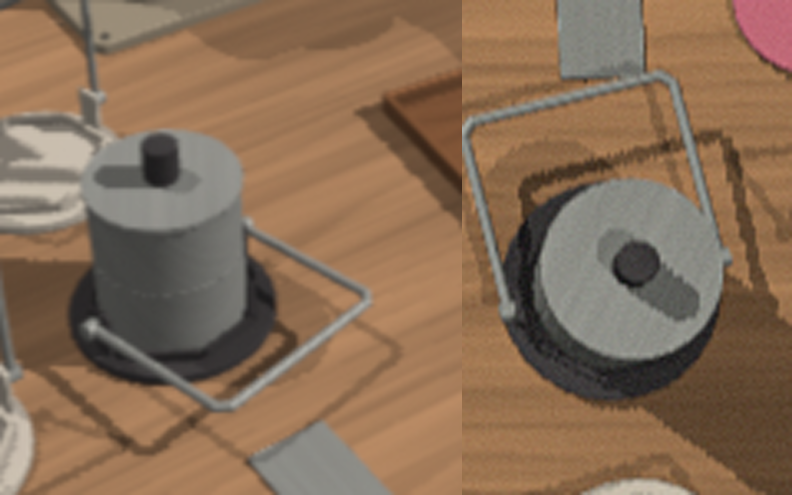

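The bail lies folded back and the lid is clear. The knob top is at scene (258.5,193.3), top (383,209.7).

Run:
```python
from h import *
np.set_printoptions(precision=4,suppress=True)
print(tri((258.5,193.3),(383,209.7)),atz("top",(383,209.7),.167),atz("scene",(258.5,193.3),.167))
# lid top
t=(330+(631-462)/3.3,130+269/3.3);s=(210+163/3.3,150+181/3.3);print(s,t,tri(s,t),atz("top",t,.135),atz("scene",s,.135))
# hinge ears / bar ends
h1=tri((210+92/3.3,150+325/3.3),(330+(727-462)/3.3,130+258/3.3));h2=tri((210+249/3.3,150+226/3.3),(330+(507-462)/3.3,130+310/3.3));print(h1,h2,(h1+h2)/2)
```

```text
[ 0.4593 -0.2216  0.1632] [ 0.4581 -0.2224] [ 0.4645 -0.2227]
(259.3939393939394, 204.84848484848484) (381.21212121212125, 211.5151515151515) [ 0.4599 -0.2223  0.1283] [ 0.4583 -0.2228] [ 0.4682 -0.2248]
[ 0.4797 -0.3017  0.0397] [ 0.4427 -0.1431  0.0349] [ 0.4612 -0.2224  0.0373]
```

```bash
python3 -m inch '[0,-35,0,0,100,0,-75,0,0,100,-2,-115,0,0,100,-4,-155,0,0,100,-6,-195,0,0,100,-6,-230,0,0,100,-6,-260,0,0,100,-6,-260,0,0,100,-6,-260,0,0,100,-6,-260,0,0,100]'
```

```text
t: 7.6
tool_pos: [0.4654, -0.2305, 0.2659]
orientation: [-3.107, -0.459, 0.001]
force: [-0.2, -0.4, -0.0]
opening: 0.0928
gripper_force: 0.0
```

```bash
python3 -m inch '[-5,8,-30,0,100,-5,8,-60,0,100,-5,8,-90,0,100,-5,8,-110,0,100,-5,8,-120,0,100,-5,8,-125,0,100,-5,8,-125,0,100,-5,8,-125,0,100]' 25; python3 -m inch '[0,0,0,0,15,0,0,0,0,15,0,0,0,0,15,0,0,0,0,15,0,0,0,0,15,0,0,0,0,15,0,0,0,0,15,0,0,0,0,15,0,0,0,0,15,0,0,0,0,15]'
```

```text
t: 8.27
tool_pos: [0.4616, -0.2218, 0.1429]
orientation: [3.106, 0.463, 0.002]
force: [-0.2, 1.3, 0.8]
opening: 0.0927
gripper_force: 0.0
t: 9.1
tool_pos: [0.4608, -0.2217, 0.1415]
orientation: [-3.107, -0.462, 0.0]
force: [-0.1, -0.1, 0.5]
opening: 0.0308
gripper_force: 0.0
```

```bash
python3 -m inch '[0,0,0,0,15,0,0,0,0,15,0,0,0,0,15,0,0,0,0,15]' 25; python3 -m inch '[0,0,5,0,15,0,0,10,0,15,0,0,20,0,15,0,0,40,0,15,0,0,70,0,15,0,0,95,0,15,0,0,110,0,15,0,0,110,0,15]'
```

```text
t: 9.43
tool_pos: [0.4608, -0.2217, 0.1415]
orientation: [-3.107, -0.462, 0.0]
force: [-0.6, -1.3, -0.6]
opening: 0.0277
gripper_force: 25.0
t: 10.1
tool_pos: [0.4628, -0.2228, 0.2572]
orientation: [3.102, 0.462, 0.01]
force: [1.0, -1.3, -1.2]
opening: 0.0275
gripper_force: 25.0
```

```bash
python3 -m inch '[0,12,0,0,15,0,38,0,5,15,0,74,0,10,15,0,110,0,15,15,0,146,0,20,15,0,182,0,25,15,0,218,0,30,15,0,254,0,35,15,0,290,0,40,15,0,326,0,45,15]'; python3 -m inch '[-5,36,0,5,15,-10,72,0,5,15,-15,108,0,5,15,-20,144,0,5,15,-24,175,0,5,15,-27,200,0,5,15,-29,216,0,5,15,-29,223,0,5,15,-29,223,0,5,15,-29,223,0,5,15]'; python3 -c "
from h import *
print(robot.read_state()['tool_pos'])
cv2.imwrite('pics/s3.png',C['scene']['image'][100:300,240:500].repeat(3,0).repeat(3,1))"
```

```text
t: 10.93
tool_pos: [0.4591, 0.1066, 0.2497]
orientation: [-2.689, -1.622, 0.004]
force: [-0.4, 0.6, -1.4]
opening: 0.0276
gripper_force: 25.0
t: 11.77
tool_pos: [0.4312, 0.3268, 0.2504]
orientation: [2.62, 1.733, -0.003]
force: [0.3, 0.1, -2.4]
opening: 0.0278
gripper_force: 25.0
[0.43181245 0.3261881  0.25109803]
```

View pics/s3.png

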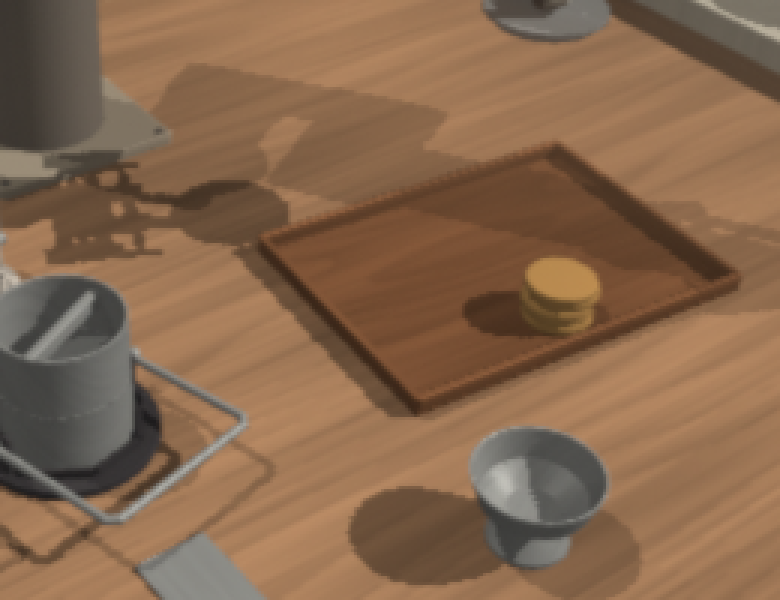

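The lid hangs level in the gripper, and the upper tin with its strap is exposed. The tray corners are at scene (326.7,181), (425,148), (486.7,192) and (379.3,234). I'll cross-check these before lowering.

Run:
```python
from h import *
np.set_printoptions(precision=4,suppress=True)
for p in[(326.7,181),(425,148),(486.7,192),(379.3,234)]: print(atz("scene",p,.021))
for X in[(.330,.056,.021),(.361,.438,.021),(.330,.056,0),(.361,.438,0)]: print(proj("scene",X))
s=lambda x,y:(240+x/3,100+y/3)
A=atz("scene",s(28,360),.120);B=atz("scene",s(93,292),.120);print(A,B,(A+B)/2,np.degrees(np.arctan2(*(B-A)[::-1])))
r=atz("scene",s(62,318),.130);print(r)
```

```text
[0.3502 0.0591]
[0.3783 0.4339]
[0.6523 0.4131]
[0.6187 0.038 ]
[322.0257 178.0633]
[422.2024 145.3224]
[321.956  183.6909]
[421.3554 150.6904]
[ 0.4886 -0.2642] [ 0.4407 -0.1777] [ 0.4647 -0.221 ] 118.92759065771988
[ 0.4682 -0.2217]
```

```bash
python3 -m inch '[8,1,-25,0,15,8,1,-60,0,15,8,1,-95,0,15,8,1,-130,0,15,8,1,-160,0,15,8,1,-185,0,15,8,1,-203,0,15,8,1,-215,0,15,8,1,-215,0,15,8,1,-215,0,15]'; python3 -m inch '[0,0,-3,0,15,0,0,-5,0,15,0,0,-7,0,15,0,0,-7,0,15]'
```

```text
t: 12.8
tool_pos: [0.44, 0.3278, 0.0368]
orientation: [2.621, 1.731, -0.001]
force: [0.8, 0.5, -1.3]
opening: 0.0271
gripper_force: 25.0
t: 13.13
tool_pos: [0.4402, 0.3285, 0.0301]
orientation: [2.621, 1.732, 0.002]
force: [0.3, -0.5, -1.8]
opening: 0.0277
gripper_force: 25.0
```

```bash
python3 -m inch '[0,0,-1,0,15,0,0,-2,0,15,0,0,-3,0,15,0,0,-4,0,15,0,0,-4,0,15]';python3 -m inch '[0,0,-1,0,15,0,0,-1,0,15]'
```

```text
t: 13.55
tool_pos: [0.4398, 0.3283, 0.0256]
orientation: [-2.621, -1.732, -0.0]
force: [-1.0, -0.6, -2.7]
opening: 0.0271
gripper_force: 25.0
t: 13.72
tool_pos: [0.4399, 0.3284, 0.0255]
orientation: [2.621, 1.732, -0.0]
force: [-4.8, -2.9, 9.1]
opening: 0.0275
gripper_force: 25.0
```

Contact with the tray floor: 9 N, at the expected height. Release, then rise and move toward the stack, keeping the top view clear.

```bash
python3 -m inch '[0,0,0,0,45,0,0,0,0,45,0,0,0,0,45,0,0,0,0,45,0,0,0,0,45,0,0,10,0,45,0,0,40,0,45,0,0,75,0,45,0,0,115,0,45,0,0,155,0,45]'; python3 -m inch '[0,-10,40,5,45,0,-40,75,12,45,0,-75,95,19,45,0,-110,95,26,45,0,-145,95,33,45,0,-180,95,36,45,0,-210,95,36,45,0,-210,95,36,45]'; python3 -c "
from h import *
a=C['scene']['image'][160:250,215:305];b=C['top']['image'][165:265,330:430]
f=lambda i:cv2.resize(i,(400,400),interpolation=cv2.INTER_CUBIC)
c=C['scene']['image'][130:250,300:500]
cv2.imwrite('pics/s4.png',np.vstack([np.hstack([f(a),f(b)])]+[cv2.resize(c,(800,480))[:200] if 0 else cv2.copyMakeBorder(cv2.resize(c,(333,200)),0,0,0,467,0)]))"
```

```text
t: 14.55
tool_pos: [0.4392, 0.3279, 0.1814]
orientation: [-2.621, -1.732, 0.002]
force: [-0.5, 1.3, -0.8]
opening: 0.0421
gripper_force: 0.0
t: 15.22
tool_pos: [0.4399, 0.1139, 0.2757]
orientation: [1.96, 2.452, -0.001]
force: [-0.6, -0.0, -0.5]
opening: 0.0418
gripper_force: 0.0
```

View pics/s4.png

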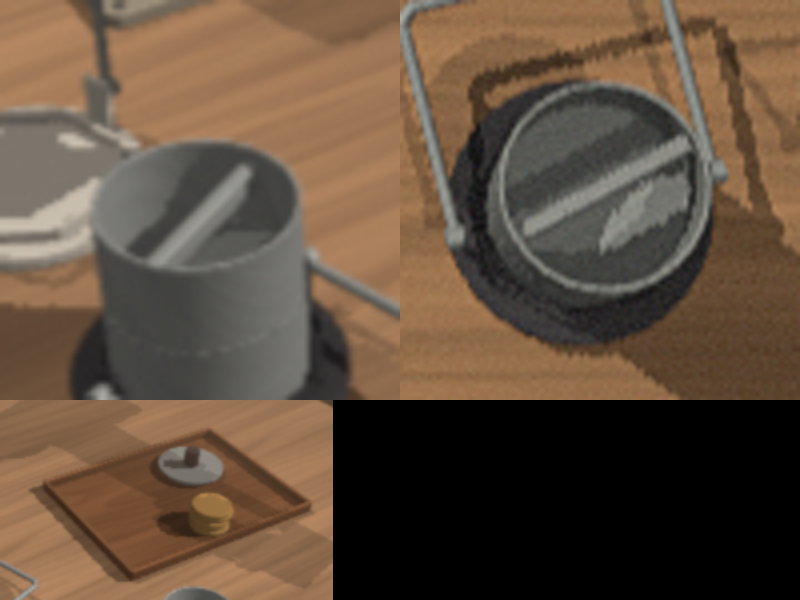

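The lid lies flat on the tray, knob up. The strap's ends are at top (361.8,222.3) and (402.3,201.3). It is turned relative to the carrier.

Run:
```python
from h import *
from scipy.spatial.transform import Rotation as R
np.set_printoptions(precision=4,suppress=True)
A=atz("top",(402.25,201.25),.120);B=atz("top",(361.75,222.25),.120);print(A,B,(A+B)/2,np.degrees(np.arctan2(*(B-A)[::-1])),np.linalg.norm(A-B))
print(atz("top",(380,212),.130),atz("scene",(215+197/4.444,160+207/4.444),.130),tri((215+197/4.444,160+207/4.444),(380,212)))
print("other end",tri((215+247/4.444,160+172/4.444),(361.75,222.25)))
s=robot.read_state();y=R.from_rotvec(s["orientation"]).as_matrix()[:,1];print(s["tool_pos"],np.degrees(np.arctan2(y[1],y[0])),s["q"])
```

```text
[ 0.4829 -0.2716] [ 0.4365 -0.1817] [ 0.4597 -0.2267] 117.27180285151375 0.10114894774773966
[ 0.4579 -0.2208] [ 0.4684 -0.2254] [ 0.4591 -0.2214  0.122 ]
other end [ 0.4382 -0.1801  0.1149]
[0.4398 0.1188 0.275 ] 12.92148921092469 [ 0.1509 -0.2856  1.7811  0.0004  1.6456 -0.0746]
```

```bash
python3 -m inch '[2,-20,0,2,45,4,-55,0,4,45,6,-90,0,6,45,8,-125,0,8,45,10,-160,0,10,45,12,-195,0,12,45,15,-230,0,14,45,18,-265,0,14,45,20,-300,-15,14,45,20,-328,-30,14,45]'; python3 -m inch '[1,-10,-10,0,45,1,-13,-20,0,45,1,-13,-30,0,45,1,-13,-30,0,45]'
```

```text
t: 16.25
tool_pos: [0.4612, -0.2112, 0.2452]
orientation: [1.64, 2.677, 0.0]
force: [1.1, 0.3, -0.8]
opening: 0.0415
gripper_force: 0.0
t: 16.58
tool_pos: [0.4603, -0.2205, 0.212]
orientation: [-1.639, -2.675, -0.001]
force: [-1.1, 0.6, -0.6]
opening: 0.0418
gripper_force: 0.0
```

```bash
python3 -m inch '[0,-2,-25,0,45,0,-2,-50,0,45,0,-2,-75,0,45,0,-2,-95,0,45,0,-2,-110,0,45,0,-2,-118,0,45,0,-2,-118,0,45]' 40;  python3 -m inch '[0,0,0,0,0,0,0,0,0,0,0,0,0,0,0,0,0,0,0,0,0,0,0,0,0,0,0,0,0,0,0,0,0,0,0,0,0,0,0,0]'
```

```text
t: 17.17
tool_pos: [0.4602, -0.2227, 0.0952]
orientation: [-1.639, -2.677, -0.0]
force: [-0.3, 0.2, -1.2]
opening: 0.042
gripper_force: 0.0
t: 17.83
tool_pos: [0.4614, -0.225, 0.0974]
orientation: [1.642, 2.676, 0.0]
force: [0.6, 2.2, 5.9]
opening: 0.0095
gripper_force: 39.9
```

```bash
python3 -m inch '[0,0,0,0,0,0,0,0,0,0,0,0,3,0,0,0,0,6,0,0,0,0,10,0,0,0,0,15,0,0,0,0,20,0,0]'; python3 -m inch '[0,0,20,0,0,0,0,45,0,0,0,0,75,0,0,0,0,105,0,0,0,0,130,0,0,0,0,130,0,0]'; python3 -c "
from h import *
a=C['scene']['image'][100:280,215:335]
cv2.imwrite('pics/s5.png',cv2.resize(a,None,fx=3.3,fy=3.3,interpolation=cv2.INTER_CUBIC))"
```

```text
t: 18.42
tool_pos: [0.4605, -0.2246, 0.1167]
orientation: [-1.643, -2.677, 0.0]
force: [0.3, 0.1, -3.1]
opening: 0.0097
gripper_force: 40.0
t: 18.92
tool_pos: [0.4632, -0.2262, 0.2536]
orientation: [1.638, 2.669, -0.0]
force: [1.5, -0.2, -2.0]
opening: 0.0098
gripper_force: 40.0
```

View pics/s5.png

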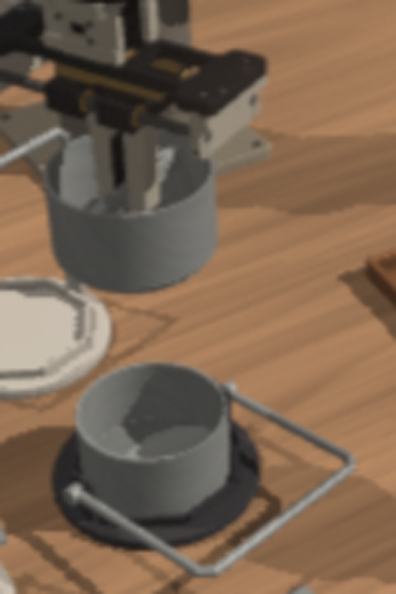

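The tin hangs level on its strap, with the lower tin still seated in its stand and the bail still folded. Carrying it to the tray.

```bash
python3 -m inch '[0,10,0,0,0,0,35,0,0,0,-3,68,0,0,0,-6,102,0,0,0,-9,136,0,0,0,-12,170,0,0,0,-15,204,0,0,0,-18,238,0,0,0,-21,272,0,0,0,-24,304,0,0,0]'; python3 -m inch '[-3,30,0,0,0,-6,58,0,0,0,-8,77,0,0,0,-8,85,0,0,0,-8,85,0,0,0,-8,85,-20,0,0,-8,85,-45,0,0,-8,85,-75,0,0,-8,85,-105,0,0,-8,85,-130,0,0]'; python3 -m inch '[0,0,-20,0,0,0,0,-38,0,0,0,0,-52,0,0,0,0,-60,0,0,0,0,-65,0,0,0,0,-67,0,0,0,0,-67,0,0]'
```

```text
t: 19.85
tool_pos: [0.4347, 0.0815, 0.244]
orientation: [-1.641, -2.675, 0.003]
force: [1.3, 0.4, -3.3]
opening: 0.0103
gripper_force: 40.0
t: 20.68
tool_pos: [0.4274, 0.1627, 0.1134]
orientation: [-1.644, -2.675, 0.004]
force: [-0.1, 0.0, -3.3]
opening: 0.0095
gripper_force: 40.0
t: 21.27
tool_pos: [0.4289, 0.1639, 0.0496]
orientation: [1.644, 2.677, -0.0]
force: [-0.6, 0.6, -3.1]
opening: 0.0099
gripper_force: 40.0
```

```bash
python3 -m inch '[0,0,-2,0,0,0,0,-4,0,0,0,0,-6,0,0,0,0,-7,0,0,0,0,-7,0,0]'; python3 -m inch '[0,0,-1,0,0,0,0,-1,0,0]'; python3 -m inch '[0,0,-1,0,0,0,0,-1,0,0]'
```

```text
t: 21.68
tool_pos: [0.4287, 0.1643, 0.0425]
orientation: [-1.643, -2.678, 0.0]
force: [1.2, 0.4, -2.7]
opening: 0.0096
gripper_force: 40.0
t: 21.85
tool_pos: [0.4288, 0.1643, 0.0415]
orientation: [1.643, 2.678, -0.0]
force: [-0.1, 0.1, -4.1]
opening: 0.0097
gripper_force: 40.0
t: 22.02
tool_pos: [0.4288, 0.1643, 0.0413]
orientation: [-1.643, -2.678, 0.0]
force: [-4.2, -0.8, 7.3]
opening: 0.0097
gripper_force: 40.0
```

```bash
python3 -m inch '[0,0,0,0,40,0,0,0,0,40,0,0,0,0,40,0,0,0,0,40,0,0,0,0,40,0,0,0,0,40,0,0,10,0,40,0,0,35,0,40,0,0,70,0,40,0,0,105,0,40]'; python3 -m inch '[0,0,35,0,40,0,0,70,0,40,0,0,100,0,40,0,-35,100,0,40,0,-70,100,0,40,0,-110,100,0,40,0,-150,100,0,40,0,-150,100,0,40,0,-150,100,0,40]'; python3 -c "
from h import *
a=C['scene']['image'][130:390,200:500];b=C['top']['image'][40:300,80:480]
cv2.imwrite('pics/s6.png',np.hstack([cv2.resize(a,(400,347)),cv2.resize(b,(400,260)) if 0 else cv2.copyMakeBorder(cv2.resize(b,(400,260)),0,87,0,0,0)]))"
```

```text
t: 22.85
tool_pos: [0.4277, 0.164, 0.1466]
orientation: [-1.642, -2.676, 0.003]
force: [1.2, -0.0, -0.0]
opening: 0.0372
gripper_force: 0.0
t: 23.6
tool_pos: [0.4288, 0.0124, 0.2464]
orientation: [1.649, 2.673, 0.001]
force: [0.2, 0.2, 0.7]
opening: 0.0371
gripper_force: 0.0
```

View pics/s6.png

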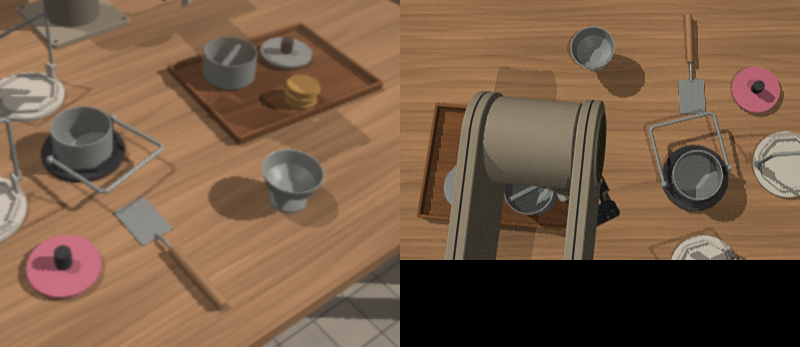

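The tin stands upright on the tray at (230,62) beside the lid at (287,50). The lower tin is seated, the bail is folded back, and the biscuits, bowl and spatula are undisturbed.

```bash
python3 -m inch '[0,0,0,0,40,0,0,0,0,40,0,0,0,0,40]'; python3 -c "
from plant import job
print(job.close_job())"
```

```text
t: 23.95
tool_pos: [0.4288, 0.0155, 0.2456]
orientation: [-1.64, -2.679, -0.0]
force: [0.0, 0.5, -0.0]
opening: 0.0369
gripper_force: 0.0
the job is handed in; nothing more can be done
None
```

The job is handed in at about 24 s: bail folded back to its stop, lid knob-up and upper tin upright side by side on the tray, lower tin still in its stand, and the biscuits, bowl and spatula untouched in the last pictures; no verdict was returned.

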